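Stand the fallen reagent bottle up in its lane

TASK

One of the reagent bottles in the narrow tray has fallen over. Stand it upright on its foot again in the tray, in the same gap where it lies, about midway between the bottles on either side and touching neither. Set it down gently rather than dropping it, and do not knock over or shift the other bottles or the phone beyond the tray.

Things in the scene. Friction and masses are not known exactly. Their poses are not given: they have to be found in the camera images.
- lane: fixed narrow tray, the lane: inside 54 mm wide (its x) and 620 mm long (its y); outside 62 by 628 mm; its floor is 8 mm above the table, its rim 14 mm above the table (6 mm above the floor). Origin at the centre of its underside, y along the lane
- fallen: the fallen white bottle (shape, origin and z axis as right_end), 60 to 130 g, lying on its side along the lane, cap towards the lane's +y. Lying, its axis is 30 mm above the table; standing in the lane, its origin is 48 mm above it. It lies in one of the two wide gaps (about 220 mm clear), right_end to middle or middle to left_end, nearer the end of the gap its foot points to
- right_end: standing bottle near the lane's -y end, a neighbour to leave alone; white plastic bottle: round body 44 mm diameter and 64 mm tall, above it a grey cap 25 mm diameter, 92 mm tall in all; origin on its axis 40 mm above its foot, z axis along the bottle from foot to cap
- middle: standing bottle at about the middle of the lane, to leave alone; white plastic bottle: round body 44 mm diameter and 64 mm tall, above it a grey cap 25 mm diameter, 92 mm tall in all; origin on its axis 40 mm above its foot, z axis along the bottle from foot to cap
- left_end: standing bottle near the lane's +y end, to leave alone; white plastic bottle: round body 44 mm diameter and 64 mm tall, above it a grey cap 25 mm diameter, 92 mm tall in all; origin on its axis 40 mm above its foot, z axis along the bottle from foot to cap
- fellow: standing bottle in the other wide gap, to leave alone; white plastic bottle: round body 44 mm diameter and 64 mm tall, above it a grey cap 25 mm diameter, 92 mm tall in all; origin on its axis 40 mm above its foot, z axis along the bottle from foot to cap
- phone: flat phone 75 by 150 by 10 mm lying on the table, just beyond the lane, to leave alone; origin at the centre of its underside
Things that resemble listed ones, but are neither listed nor needed, are in the scene too. Leave any green or purple look-alike of the fallen alone.

How it is judged:
By the outcome, as a careful person would: the job done as asked, in the order asked, and still so for the second after the job is handed in, with the robot touching nothing.
It also fails if it takes over 42 s, if anything falls off the work surface, if the arm or the gripper's body presses on something with over 40 N, if the wrist force passes 120 N, or if a joint passes its speed limit or range.

ROBOT

A 6-joint arm with a two-finger parallel gripper is mounted at the origin on the work surface. World frame = base frame: x ahead of the robot, y to its left, z up, the work surface at z = 0. Lengths are in mm, angles in rad, forces in N, time in s.
With the tool pointing down it reaches from about 300 to 850 mm from the base axis. Payload 4.2 kg.
Tool frame: the origin (TCP) lies midway between the tips of the shut fingers; the grasp point (between the pads) lies 19 mm behind it; z points along the fingers, y is the line along which they close (so a half turn about z gives the same grasp; the last joint's range is limited). The gripper opens to 91 mm and grips with 3 to 60 N. Pads are 32 mm wide; open, the fingers measure 118 mm over their backs; the gripper's body (76 mm by 178 mm) begins 60 mm behind the grasp point.
Start: joints at [1.302, 0.32, 1.565, -0, 1.257, -0.02], TCP at [141.59, 557.311, 213.976] pointing down, gripper open.
Joint ranges: [-3.11, 3.11], [-0.84, 2.01], [0.21, 2.61], [-1.34, 4.49], [0.05, 2.63], [-2.56, 2.56]. Speed limits (rad/s): [2.57, 2.57, 3.14, 3.14, 3.14, 3.14].

INTERFACE

Orientations are given as a rotation vector (axis times angle).
In Python, from plant import manip gives the robot as it stands. The module is installed in compiled form; this text tells all that it offers. Calls block until the motion is done:
- manip.reach(position, orientation): joint-space move of the TCP to a pose.
- manip.servo_line(position, frame=None, max_speed=150, until_force=None): straight line of the TCP; frame=None keeps the orientation; max_speed is the mean speed in mm/s. With until_force (N) it stops when the force on the tool has changed by that much, and returns True; else False.
- manip.move_joints(angles): joint-space move.
- manip.gripper_open() and manip.grasp(newtons=None): open the fingers fully, or close them until they stop; newtons is the grip in N (None keeps the last).
- manip.pause(seconds).
- manip.solve_ik(position, orientation): joint angles nearest the present ones, or None.
- manip.state(): the state.
- manip.read_camera(name): name is "scene" or "top"; returns a dict with "img" (480x640x3 uint8, red, green, blue), "fov_y" (degrees; the focal length in pixels is half the picture's height over the tangent of half this angle, whatever the lens; pixels are square), "cx", "cy" (the principal point, pixels), "eye" and "rotation" of the camera in the world. Camera axes: x right, y down, z forward; pixel columns grow to the right and rows downward; lengths in mm; the calibration is good to about 2 mm. A picture is of the moment at which its call begins. There is no depth.
A pose or a line that the arm cannot do raises manip.MotionError and nothing moves.
- manip.close_job(): hands the job in; it is judged then, once.
Trained networks look in the newest picture that a camera, given by its name, has taken for a name from the list of things; names that differ only in an ending like _2 or _b are one class to them, and where a whole thing is asked for, a point or a joint stands for the part that bears it (a point fixed in the world has none). Each returns a list of dicts, best first, with "p" (0 to 1); they miss things now and then, are a little off and sometimes report something else, mostly with a low value. They report only what shows in the picture. A call takes as long as a camera call. They do not tell look-alikes from the thing itself.
- manip.spot_in(camera, label): "centre" ([column, row] in pixels, amid what is visible of it).
- manip.masks_of(camera, label): "region" (480x640 bool, what is visible of it) and "centre" ([column, row] in pixels, amid what is visible of it).
- manip.pinpoint(camera, label): "centre" ([column, row] in pixels: a listed point, or the origin of a listed thing).
The state is a dict: "clock": time; "qpos": joint angles; "qd": joint speeds; "joint_efforts": joint torques, N m; "position": TCP position; "orientation": TCP orientation; "wrist_force": force on the tool from outside, world axes, zero at the start; "torque": the same for the moment, N m; "gripper_width": finger opening in mm; "gripper_force": force on a finger pad.
Only numpy, scipy, OpenCV 4.12 (cv2) and the standard library are available. Lean on these libraries where they do the work, as an engineer would, in place of code of your own. Each camera call takes 0.05 s, during which the arm holds its last target. There are 200 camera calls.

## Working session

There is one attempt and no reset: what is moved stays moved. The work goes in short steps, each a Python script; the robot and the scene stay as the last script left them, time stands still between calls to the robot, and variables do not carry over. Pictures are saved under pics/ and viewed, at most 10 in all, crops included, and the job is handed in when it is done.

```bash
mkdir -p pics; cat > h.py <<'E'
from plant import manip
import numpy as np, cv2
def ray(c,px):
    f=240/np.tan(np.radians(c["fov_y"])/2)
    d=np.array([(px[0]-c["cx"])/f,(px[1]-c["cy"])/f,1.])
    return np.array(c["eye"]),np.array(c["rotation"])@d
def at_z(c,px,z):
    e,d=ray(c,px); return e+d*(z-e[2])/d[2]
def save(c,n): cv2.imwrite("pics/"+n,c["img"][:,:,::-1])
E
python3 - <<'E'
from h import *
for cam in("scene","top"):
    c=manip.read_camera(cam); save(c,cam+"0.png")
    print(cam,{k:np.round(c[k],3).tolist() for k in c if k!="img"})
    for l,z in(("fallen",30),("right_end",48),("lane",0),("phone",0)):
        for r in manip.pinpoint(cam,l): print(l,round(r["p"],2),np.round(r["centre"]),np.round(at_z(c,r["centre"],z)))
s=manip.state();print(s["clock"],s["orientation"])
E
```

```text
scene {'fov_y': 43.036, 'cx': 317.032, 'cy': 242.363, 'eye': [978.983, 854.284, 910.646], 'rotation': [-0.705, -2.613, 1.113]}Traceback (most recent call last):
  File "<stdin>", line 6, in <module>
  File "h.py", line 8, in at_z
    e,d=ray(c,px); return e+d*(z-e[2])/d[2]
                                       ~^^^
IndexError: invalid index to scalar variable.
```

Rotation is a rotation vector.

```bash
sed -i 's/np.array(c\["rotation"\])@d/cv2.Rodrigues(np.array(c["rotation"],float))[0]@d/' h.py
python3 - <<'E'
from h import *
for cam in("scene","top"):
    c=manip.read_camera(cam); save(c,cam+"0.png")
    print(cam,{k:np.round(c[k],3).tolist() for k in c if k!="img"})
    for l,z in(("fallen",30),("right_end",48),("lane",0),("phone",0)):
        for r in manip.pinpoint(cam,l): print(l,round(r["p"],2),np.round(r["centre"]),np.round(at_z(c,r["centre"],z)))
s=manip.state();print(s["clock"],s["orientation"])
E
```

```text
scene {'fov_y': 43.036, 'cx': 317.032, 'cy': 242.363, 'eye': [978.983, 854.284, 910.646], 'rotation': [-0.705, -2.613, 1.113]}
fallen 0.9 [399. 226.] [325. 108.  30.]
fallen 0.71 [315. 262.] [537. 112.  30.]
fallen 0.66 [404. 373.] [540. 417.  30.]
right_end 0.88 [266. 152.] [ 460. -254.   48.]
lane 0.68 [300. 235.] [509.  -2.   0.]
phone 0.6 [217. 275.] [715.  19.   0.]
top {'fov_y': 43.586, 'cx': 324.837, 'cy': 232.239, 'eye': [427.494, 68.539, 1312.218], 'rotation': [-2.207, 2.169, -0.073]}
fallen 0.93 [311. 223.] [533. 100.  30.]
fallen 0.71 [168. 222.] [528. 406.  30.]
fallen 0.65 [308. 315.] [335. 102.  30.]
fallen 0.16 [235. 202.] [575. 263.  30.]
right_end 0.82 [478. 266.] [ 447. -255.   48.]
phone 0.98 [354. 146.] [707.   8.   0.]
0.6 [3.89833381e-01 3.11730244e+00 1.20771124e-04]
```

View pics/top0.png

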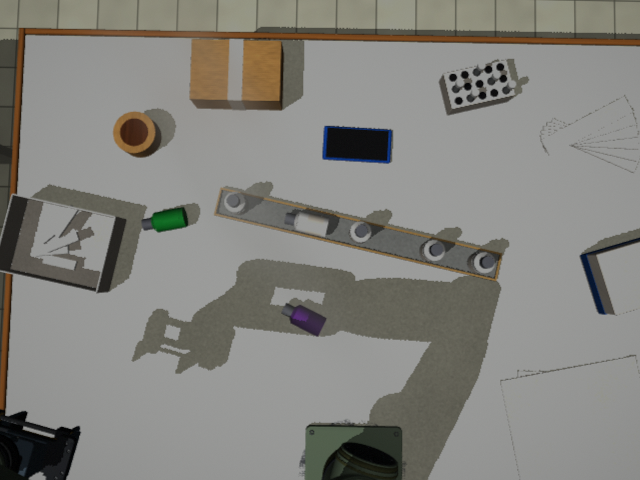

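View pics/scene0.png

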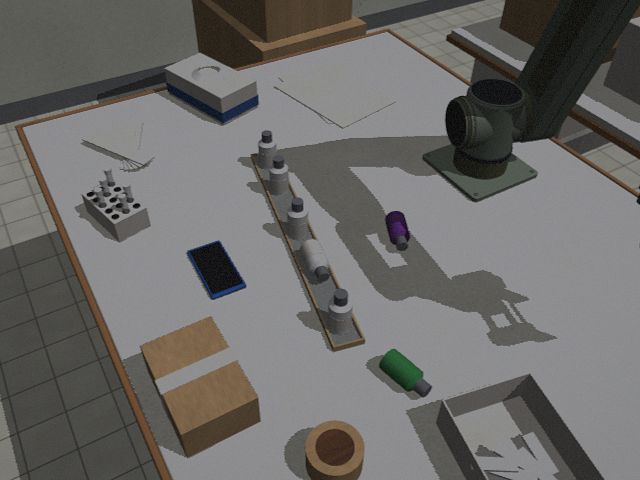

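Candidates for `fallen` in the top view are white in the lane (311,223), green (168,222) and purple (308,315). The white one fits: it lies in the lane between middle (361,231) and left_end (234,202), with its cap towards +y. In the scene view it is at (315,262). I'll confirm it with a crop and measure it.

```bash
cat > m.py <<'E'
from h import *
def tri(obs):
    A=np.zeros((3,3));b=np.zeros(3)
    for c,px in obs:
        e,d=ray(c,px);d/=np.linalg.norm(d);P=np.eye(3)-np.outer(d,d);A+=P;b+=P@e
    return np.linalg.solve(A,b)
E
python3 - <<'E'
from m import *
C={k:manip.read_camera(k) for k in("top","scene")}
for l,z in(("middle",48),("left_end",48),("fellow",48),("right_end",48),("fallen",30)):
    o=[]
    for k in C:
        rs=manip.pinpoint(k,l)
        for r in rs[:4]: print(l,k,round(r["p"],2),np.round(r["centre"],1),np.round(at_z(C[k],r["centre"],z),1))
# white blob outline of fallen, top view
for k in C:
    for r in manip.masks_of(k,"fallen")[:3]:
        m=r["region"].astype(np.uint8);p=np.argwhere(m)[:,::-1].astype(np.float32)
        q=cv2.boxPoints(cv2.minAreaRect(p));print(k,round(r["p"],2),r["centre"],[np.round(at_z(C[k],x,30)[:2]).tolist() for x in q])
im=C["top"]["img"][170:290,200:360,::-1]
cv2.imwrite("pics/crop.png",cv2.resize(im,None,fx=5,fy=5,interpolation=cv2.INTER_CUBIC))
E
```

```text
middle top 0.67 [357.2 228.4] [520.8   0.7  48. ]
middle scene 0.77 [294.4 220.2] [521.4  -2.4  48. ]
left_end top 0.59 [236.4 201. ] [574.5 257.4  48. ]
left_end scene 0.75 [343.2 309.3] [562.8 258.2  48. ]
fellow top 0.78 [432.7 246.8] [ 484.7 -158.9   48. ]
fellow scene 0.88 [277.  174.1] [ 478.6 -163.4   48. ]
right_end top 0.55 [480.7 262. ] [ 454.4 -260.1   48. ]
right_end scene 0.95 [269.3 149.9] [ 449.9 -258.3   48. ]
fallen top 0.95 [169.  220.5] [532.  403.3  30. ]
fallen top 0.75 [310.2 224.5] [528.7 100.6  30. ]
fallen top 0.6 [305.3 315.9] [334.1 107.3  30. ]
fallen scene 0.91 [397.1 226.9] [330.4 108.7  30. ]
fallen scene 0.58 [314.5 260.4] [535.8 107.5  30. ]
fallen scene 0.58 [404.6 371.4] [536.6 415.6  30. ]
top 0.89 [309.6, 223.9] [[520.0, 161.0], [563.0, 152.0], [545.0, 62.0], [502.0, 70.0]]
top 0.89 [305.8, 317.9] [[328.0, 165.0], [368.0, 147.0], [330.0, 63.0], [290.0, 81.0]]
top 0.6 [166.3, 220.7] [[544.0, 468.0], [565.0, 371.0], [519.0, 361.0], [498.0, 457.0]]
scene 0.87 [315.6, 263.4] [[545.0, 50.0], [495.0, 47.0], [523.0, 165.0], [569.0, 166.0]]
scene 0.75 [400.0, 223.8] [[331.0, 56.0], [281.0, 66.0], [341.0, 178.0], [387.0, 168.0]]
```

View pics/crop.png

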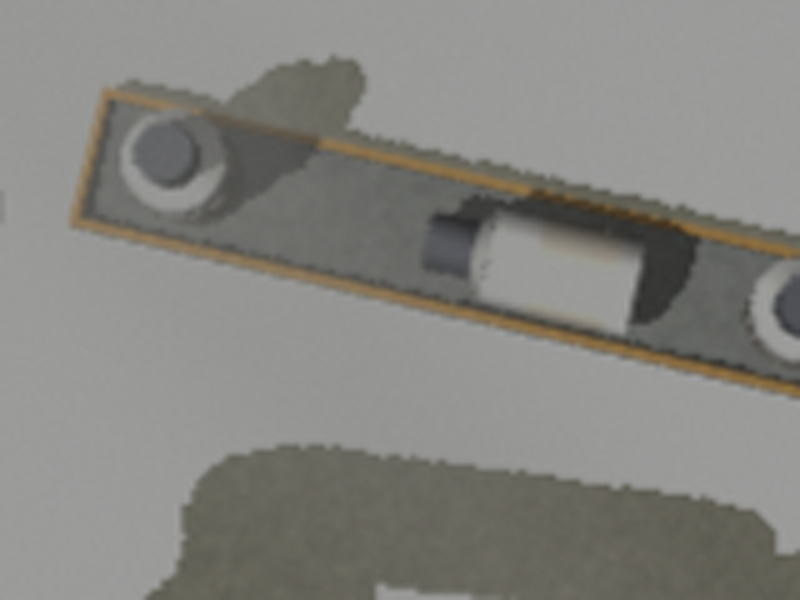

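The crop confirms it: the white body runs from its foot at crop (636,287) to its cap end at (425,243), in the lane, with the cap pointing towards left_end. Next I'll get the lane frame and check the IK.

```bash
cat > g.py <<'E'
from m import *
from scipy.spatial.transform import Rotation as R
def frame():  # placeholder geometry, filled from measurements
    pass
E
python3 - <<'E'
from m import *
from scipy.spatial.transform import Rotation as R
c=manip.read_camera("top")
w=lambda x,y,z: at_z(c,(200+x/5,170+y/5),z)[:2]
u1,u2,l1,l2=w(107,90,14),w(800,248,14),w(72,222,14),w(800,392,14)
a=(u1-u2)/np.linalg.norm(u1-u2);b=(l1-l2)/np.linalg.norm(l1-l2)
print("dirs",np.degrees(np.arctan2(-a[0],a[1])),np.degrees(np.arctan2(-b[0],b[1])))
u=a+b;u/=np.linalg.norm(u);n=np.array([u[1],-u[0]])
print("width",n@(u1-l1),n@(u2-l2),"centre n",n@(u1+l1)/2,n@(u2+l2)/2,"end s",u@(u1+l1)/2)
print("u",u,"n",n)
for nm,p in(("foot",w(636,287,30)),("capend",w(425,243,30)),("left cap",w(165,153,100)),("mid cap (approx)",w(800,305,100)),("right end",at_z(c,(499,265.5),14)[:2])):
    print(nm,np.round(p),"s",round(u@p,1),"n",round(n@p,1))
# bottles from networks
for nm,p in(("mid t",(520.8,.7)),("mid s",(521.4,-2.4)),("left t",(574.5,257.4)),("left s",(562.8,258.2)),("fal t",(528.7,100.6)),("fal s",(535.8,107.5))):
    print(nm,"s",round(u@np.array(p),1),"n",round(n@np.array(p),1))
# cap tops: dark blobs near each bottle in the top picture
hsv=c["img"][:,:,:].astype(int).sum(2)
for nm,(x,y) in(("mid",(362,230)),("left",(233,201))):
    sub=c["img"][y-12:y+13,x-14:x+15];g=sub.mean(2)
    m=(g>125).astype(np.uint8); print(nm); print("\n".join("".join("%4d"%v for v in r[::2]) for r in g[::2]))
E
```

```text
dirs -11.899504997795454 -12.163020153301744
width 59.52984333739963 60.9873911166104 centre n 501.5846329003152 501.56737299563423 end s 416.3349100288395
u [0.20844537 0.97803401] n [ 0.97803401 -0.20844537]
foot [523.  64.] s 171.7 n 498.3
capend [540. 155.] s 264.1 n 496.3
left cap [569. 257.] s 369.5 n 503.2
mid cap (approx) [512.  -2.] s 104.5 n 501.0
right end [ 448. -308.] s -208.2 n 502.7
mid t s 109.2 n 509.2
mid s s 106.3 n 510.4
left t s 371.5 n 508.2
left s s 369.8 n 496.6
fal t s 208.6 n 496.1
fal s s 216.8 n 501.6
mid
  99 104 102 101  99  96  95  97  99  95  97  97  95  96  95
  97  88  87  93  97  99  80  80  88  93  97 101  95  98  97
  98 100  97 102 123 124 118 114  84  60  58  76  88  95  96
  97  99 103 139 135 118  91  77  72  79  61  50  50  52  59
  96 102 149 148 131  89  81  80  80  75  83  58  51  48  45
  98 108 155 152  88  81  82  81  81  75  83  73  51  49  49
  97 121 155 128  73  82  82  82  81  83  83  82  50  49  50
  83 129 154 120  71  82  82  82  81  82  84 113  50  49  49
  88 109 153 155  72  80  83  81  82 110 136 112  51  61  87
  99  86 151
[... 329 characters left out ...]
2 120 116 111 107 109 109 110
 125  89 112 110 114 134 129 123 117 105 100  91  87  93 104
 119  85 109 110 139 119 101 102  93  98 100 101  92  83  86
 106  88 110 134 128 102 101 101 101  90  99 103  96  80  84
  97 102 111 148 104 100 101 101 101 102  79 104 104  84  82
  89 103 109 150 106 102 101 101 100 101  73 106 106  87  80
  85 112 110 150 129 102 102 102 101  86  79 112 125  95  80
  85 108 111 142 150 118  97  99  87  75 131 140 134  83  78
  90 112 112 121 149 151 137 102 112 140 148 145 106  80  79
 102 112 110 110 124 149 149 150 149 150 150 120  94  82  80
 100 110 111 113 111 114 138 144 143 139 113  91  89  80  88
  89  98 106 108 114 112 105 112 107  98  96  85  87 105 109
```

```bash
cat > g.py <<'E'
from m import *
from scipy.spatial.transform import Rotation as R
u=np.array([.20845,.97803,0]);n=np.array([.97803,-.20845,0]);Z=np.array([0,0,1.])
def pose(s,nn,z,deg,sg):
    """grasp point at (s,nn,z); deg>0: gripper body leans to +u; sg: sign of tool y along n"""
    t=np.radians(deg);tz=-np.cos(t)*Z-np.sin(t)*u;ty=sg*n
    M=np.column_stack([np.cross(ty,tz),ty,tz])
    return s*u+nn*n+z*Z+19*tz, R.from_matrix(M).as_rotvec()
E
python3 - <<'E'
from g import *
for sg in(1,-1):
    for a in((220,498,221,47),(220,498,41,47),(220,498,131,47),(223,501.6,140,2),(223.5,501.6,140,-43),(223.5,501.6,56,-43),(143,501.6,140,-43)):
        q=manip.solve_ik(*pose(*a,sg)); print(sg,a,None if q is None else np.round(q,2))
E
```

```text
1 (220, 498, 221, 47) [ 0.51  0.55  1.48 -0.59  1.7   0.82]
1 (220, 498, 41, 47) [ 0.51  0.75  1.63 -0.59  1.41  1.01]
1 (220, 498, 131, 47) [ 0.51  0.64  1.57 -0.58  1.55  0.92]
1 (223, 501.6, 140, 2) [ 0.21  0.36  1.75 -0.04  1.04  0.43]
1 (223.5, 501.6, 140, -43) [-0.22  0.39  1.97  0.92  1.03 -0.61]
1 (223.5, 501.6, 56, -43) [-0.22  0.53  2.04  1.04  0.91 -0.82]
1 (143, 501.6, 140, -43) [-0.38  0.4   1.96  0.85  1.12 -0.69]
-1 (220, 498, 221, 47) [ 0.51  0.55  1.48 -0.59  1.7  -2.32]
-1 (220, 498, 41, 47) [ 0.51  0.75  1.63 -0.59  1.41 -2.13]
-1 (220, 498, 131, 47) [ 0.51  0.64  1.57 -0.58  1.55 -2.22]
-1 (223, 501.6, 140, 2) None
-1 (223.5, 501.6, 140, -43) [-0.22  0.39  1.97  0.92  1.03  2.53]
-1 (223.5, 501.6, 56, -43) [-0.22  0.53  2.04  1.04  0.91  2.32]
-1 (143, 501.6, 140, -43) [-0.38  0.4   1.96  0.85  1.12  2.45]
```

```bash
python3 - <<'E'
from g import *
manip.reach(*pose(220,498,221,47,1))
p,o=pose(220,498,41,47,1)
manip.servo_line(pose(220,498,90,47,1)[0],max_speed=150)
print("hit",manip.servo_line(p,max_speed=50,until_force=6))
print(manip.state()["position"]-p)
manip.grasp(25)
s=manip.state();print(s["clock"],s["gripper_width"],s["gripper_force"],s["wrist_force"])
manip.servo_line(pose(220,498,151,47,1)[0],max_speed=100)
s=manip.state();print(s["clock"],s["gripper_width"],s["gripper_force"],s["wrist_force"])
c=manip.read_camera("scene");save(c,"lift.png")
im=c["img"][130:370,200:460,::-1];cv2.imwrite("pics/lift.png",cv2.resize(im,None,fx=2.5,fy=2.5))
E
```

```text
hit False
[0.20463737 0.08862205 0.26281488]
6.4167 43.32008639378135 24.99939501285553 [0.2343859  0.01355514 0.42607946]
7.6667 43.51993240593555 24.998969435691833 [-0.65669502  0.38048756 -0.67851537]
```

View pics/lift.png

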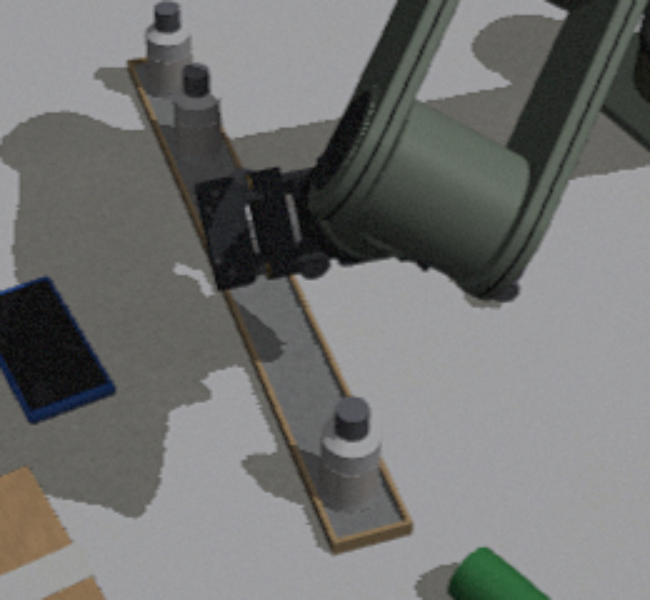

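The bottle is held at a finger width of 43.5 mm, hidden behind the gripper at about crop (250,230). The neighbours are undisturbed. Now I'll rotate it upright and check.

```bash
python3 - <<'E'
from g import *
manip.reach(*pose(223.5,501.6,150,2,1))
manip.reach(*pose(223.5,501.6,140,-43,1))
manip.servo_line(pose(223.5,501.6,80,-43,1)[0],max_speed=100)
s=manip.state();print(s["clock"],s["gripper_width"],s["wrist_force"])
c=manip.read_camera("scene");
im=c["img"][130:370,200:460,::-1];cv2.imwrite("pics/up.png",cv2.resize(im,None,fx=2.5,fy=2.5))
E
```

```text
10.0333 43.3806173728338 [-0.41796242 -0.29024623 -2.01313915]
```

View pics/up.png

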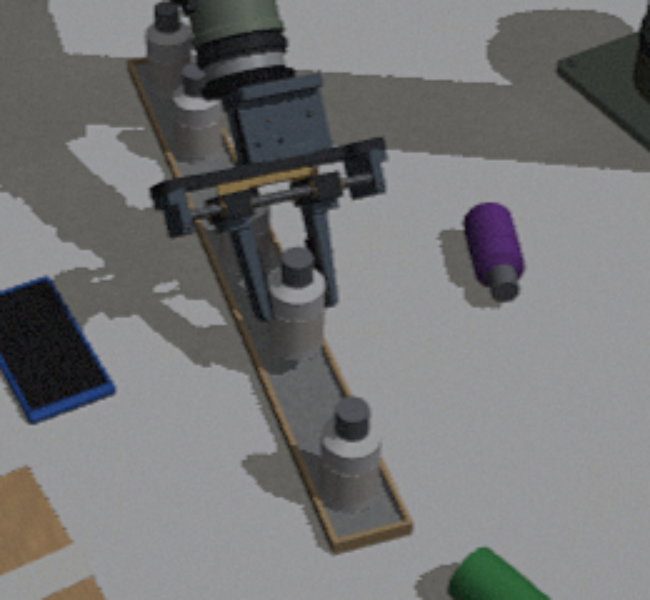

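It hangs upright: cap at crop (297,252), foot at (297,360), over the lane between the neighbours. Lower it until it touches.

```bash
python3 - <<'E'
from g import *
c=manip.read_camera("scene");p=at_z(c,(200+297/2.5,130+255/2.5),124);print("cap s,n",u@p,n@p)
manip.servo_line(pose(223.5,501.6,62,-43,1)[0],max_speed=60)
print("hit",manip.servo_line(pose(223.5,501.6,48,-43,1)[0],max_speed=12,until_force=4))
s=manip.state();tz=-np.cos(np.radians(43))*Z+np.sin(np.radians(43))*u
print(s["clock"],"grasp z",(s["position"]-19*tz)[2],s["wrist_force"],s["torque"])
c=manip.read_camera("scene")
im=c["img"][180:340,240:420,::-1];cv2.imwrite("pics/down.png",cv2.resize(im,None,fx=3.5,fy=3.5))
E
```

```text
cap s,n 235.08632184030412 499.7474497346261
hit True
11.25 grasp z 55.58781968999425 [-0.24826022 -0.88879635  3.93368352] [-0.12093165  0.01310123 -0.03405269]
```

View pics/down.png

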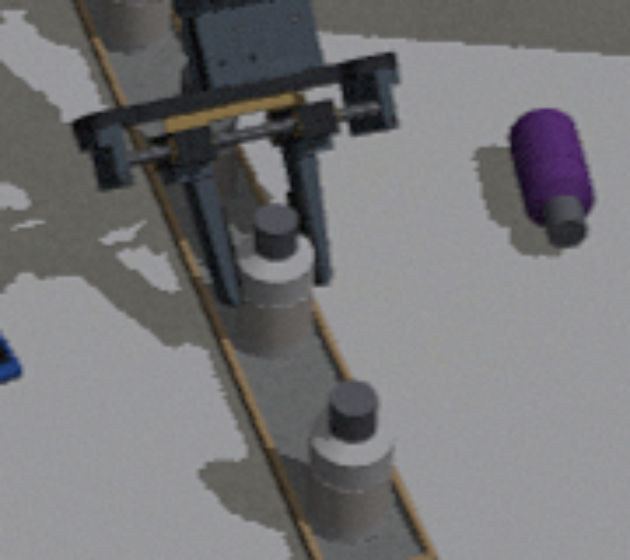

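Contact came at a grasp height of 55.6 mm (56 expected), with the foot on the lane floor at crop (270,350) and the bottle upright. Release and retreat.

```bash
python3 - <<'E'
from g import *
manip.gripper_open(); manip.pause(0.2)
d=np.array([0,0,1.])*np.cos(np.radians(43))-u*np.sin(np.radians(43))
p=manip.state()["position"]
manip.servo_line(p+70*d,max_speed=80)
manip.servo_line(p+70*d+Z*130,max_speed=150)
manip.reach(*pose(223.5,250,300,0,1))
manip.pause(.3)
C={k:manip.read_camera(k) for k in("top","scene")}
a=cv2.resize(C["top"]["img"][150:310,190:540,::-1],(800,366));b=C["scene"]["img"][120:350,100:420,::-1]
cv2.imwrite("pics/end.png",a);cv2.imwrite("pics/end2.png",cv2.resize(b,None,fx=2.5,fy=2.5))
print(manip.state()["clock"],manip.state()["wrist_force"])
E
```

```text
15.875 [ 0.50364159  0.67246639 -0.56020547]
```

View pics/end.png

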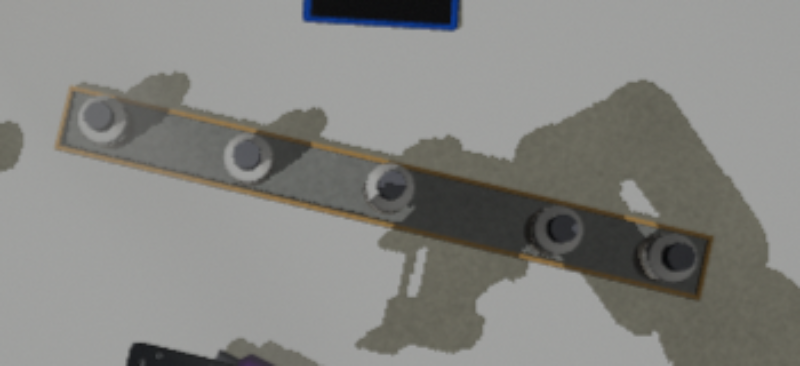

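View pics/end2.png

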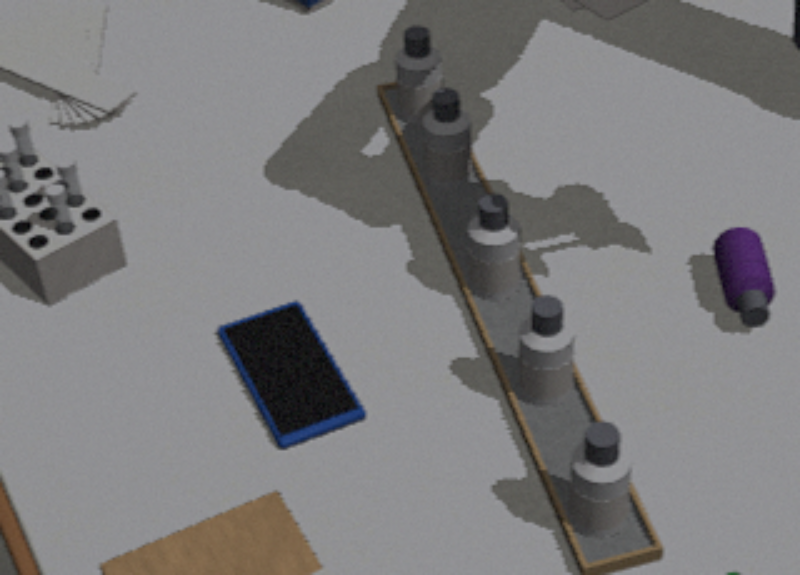

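The bottle stands at top crop (248,157), midway between its neighbours at (102,118) and (391,187). The other bottles and the phone have not moved, and the arm is clear.

```bash
python3 -c "
from plant import manip
print(manip.close_job())"
```

```text
the job is handed in; nothing more can be done
None
```

The fallen white bottle now stands upright in its gap, about midway between middle and left_end and touching neither; the other bottles and the phone look unmoved in the last pictures, and the job is handed in at about 16 s of the 42 s allowed.

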